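# Lock the strainer cap into the polisher's water trap

## Robot

A 6-joint arm with a two-finger parallel gripper is mounted at the origin on the work surface; the furniture and walls round the work are solid. World frame = base frame: x ahead of the robot, y to its left, z up, the work surface at z = 0. Lengths are in m, angles in rad, forces in N, time in s.
With the tool pointing down it reaches from about 0.275 to 1 m from the base axis. Payload 8.4 kg.
Tool frame: the origin (TCP) lies on the centre line of the jaws, within the pads' length; the fingertips stand 14 mm ahead of it and the grasp point (between the pads) lies 5 mm behind it; z points along the fingers, y is the direction in which the jaws open and shut (so a half turn about z gives the same grasp; the last joint's range is limited). The gripper opens to 85 mm and grips with 20 to 120 N. Pads are 22 mm wide; open, the fingers measure 114 mm over their backs; the gripper's body (76 mm by 85 mm) begins 54 mm behind the grasp point. The pads swing forward as they close: fully open they stand 13 mm farther back than shut.
Start: joints at [-1.19, 0.353, 1.633, -0, 1.155, -0.002], TCP at [0.233, -0.58, 0.245] pointing down, gripper open.
Joint ranges: [-2.63, 2.63], [-0.92, 2.1], [0.06, 2.66], [-1.3, 4.44], [0, 2.69], [-3.02, 3.02]. Speed limits (rad/s): [2.22, 2.22, 2.79, 3.14, 3.14, 3.14].

## Interface

Orientations are given as a unit quaternion [x, y, z, w].
In Python, from plant import readout, viewer, finish_job gives the robot as it stands. The module is installed in compiled form; this text tells all that it offers.
- The arm moves only by the tool apply_moves, never from a script. Its argument "targets" is a list of rows, each a list of 5 numbers: the shift along the tool's x, y, z in m, then the turn about the tool's z in units of 5 degrees (1.0 is 5 degrees), then the finger opening in m, from 0 to 0.0854. In form: [[x, y, z, twist, jaw], ...]. A call has 1 to 10 rows; each row shifts and turns the commanded pose from where the row before left it, along the tool's axes as they then stand; what a row does not reach is not made up. A row lasts 1/8 s, in which the tool goes at most 62.5 mm and 10.7 degrees, less where a joint would pass 70% of its speed; a pose out of reach is approached as far as the arm can. A call is refused whole if a number of a shift passes 0.0625 or a number of a turn 1, either way. A call with a gripper value outside its range is refused whole. The fingers move at their own pace and stop on an object; "squeeze" is the grip in N (left out, the last holds). Time passes only in rows, so rows that do not move let the fingers close. It gives the time, the measured TCP pose, the force and the opening at its end, in the units of the state.
- readout.observe(): the state, without advancing time (a new reading comes with each control period).
- viewer.snapshot(name): name is "scene" or "top" or "wrist"; returns (picture, depth): 400x640x3 uint8, blue, green, red; 400x640 float32, m along the optical axis (not along the pixel's ray), 0 where there is no reading.
- viewer.calibration(name): a dict with "fx", "fy", "cx", "cy" (pixels), "world_from_camera" (4x4, takes a point from camera to world coordinates); the wrist camera has in their place "hand_eye" (4x4, takes a point from camera to tool coordinates, whose origin is the TCP and whose axes are the flange's). Camera axes: x right, y up, looking along -z (the intrinsics and any distortion apply to the point x, -y, -z); pixel columns grow to the right and rows downward; lengths in m; the calibration is good to about 2 mm. A picture is of the moment at which its call begins: read the wrist's pose just before it. calibration takes no time and is no camera call.
- finish_job(): hands the job in, once; it reports no verdict.
The state is a dict: "clock": time; "q": joint angles; "joint_velocities": joint speeds; "effort": joint torques, N m; "eef_pos": TCP position; "orientation": TCP orientation; "wrist_force": force on the tool from outside, world axes, zero at the start; "moment": the same for the moment, N m; "width": finger opening in m.
Only numpy, scipy, OpenCV 4.12 (cv2) and the standard library are available. Lean on these libraries where they do the work, as an engineer would, in place of code of your own. Each camera call takes 0.05 s, during which the arm holds its last target.

## Task

Refit the cleaned strainer cap in the water trap: lower the strainer into the pot so that the cap's three lugs pass through the gaps of the lock ring and the cap rests on the seal, then twist it clockwise by its handle until the ramps cam it down firmly hand-tight. Do not crush the seal, let go of the cap, and leave the things around it alone.

Things in the scene. Friction and masses are not known exactly. Their poses are not given: they have to be found in the camera images.
- cap: Strainer cap, 0.35 kg, standing on its strainer. Origin: centre of the strainer's foot; z up; x along the handle. Cage strainer 43 mm wide and 27 mm high, above it a spigot 50 mm wide up to 40 mm, an aluminium body 66 mm wide from 40 to 68 mm, and a black bridge handle. The body's underside, 40 mm above the foot, is the face that rests on the seal.
- cap_flange (a point): Centre of the cap's seal face (underside of the body, 40 mm above the strainer's foot); axes as the cap's. Three round lugs, 9 mm thick, stick out of the body to a radius of 41 mm, their middles 6 mm above this face, at 0, 120 and 240 degrees from the cap's x axis.
- cap_grip (a point): Centre of the cap's handle bar (88 mm long along the cap's x, 14 mm thick, 16 mm high), 97 mm above the strainer's foot, 57 mm above the seal face. Two posts, 34 mm clear between them, carry the bar; 21 mm are free between the bar and the body's top.
- trap: Water trap fixed to the bench: cast pot on a 118 x 104 mm foot plate with four bolts, a hose tail on either side (along its y), a ribbed bronze lock ring round its mouth. Origin: centre of the foot plate's underside; z up. Inside, a bore 54 mm wide and 42 mm deep below the seal takes strainer and spigot with 2 mm play all round.
- trap_mouth (a point): Centre of the lock ring's top, 83 mm above the trap's foot. Ring 102 mm wide, opening 73 mm between its ramps, three 40 degree gaps with middles at 0, 120, 240 degrees from the trap's x. Ramps run 76 degrees clockwise from each gap to a stop, their undersides falling 0.1 mm a degree. The ring's height is unsure by 1.8 mm either way: ramps bite 28 to 66 degrees past a gap's middle.
- trap_seat (a point): Centre of the top of the black rubber seal (57 to 69 mm wide), 56 mm above the trap's foot; axes as the trap's. The seal gives 1 mm for 24 N, so follow the cap down about 1 mm as it tightens. Before the bite the drag is under 0.1 N m; then torque climbs about 0.04 N m a degree. Right: 0.3 to 0.35 N m above the drag, 7 degrees past the bite. Loose: under 0.15. Crushed: 0.6, 15 degrees past it.
- felt_wheel: Bystander: cream felt polishing bob, 60 mm wide, 25 mm high; origin at the centre of its underside.
- sample_tile: Bystander: red granite sample tile 56 x 56 x 10 mm; origin at the centre of its underside.
- pin_spanner: Bystander: flat dark two-pin spanner 165 mm long, lying; origin at the centre of its underside.
- wood_block: Bystander: packing block of wood 42 x 60 x 30 mm; origin at the centre of its underside.

How it is judged:
By the outcome, as a careful person would: the job done as asked, in the order asked, and still so for the second after the job is handed in, with the robot touching nothing.
It also fails if it takes over 58 s, if anything falls off the work surface, if the arm or the gripper's body presses on something with over 40 N, if the wrist force passes 120 N, or if a joint passes its speed limit or range.

## Working session

There is one attempt and no reset: what is moved stays moved. The work goes in short steps, Python scripts to look and compute and a tool call to move; the robot and the scene stay as the last step left them, time stands still between calls to the robot, and variables do not carry over. Pictures are saved under pics/ and viewed, and the job is handed in when it is done.

Besides the shell and the picture viewer there is one more tool, called as name(argument=value, ...) on one line, values as JSON. apply_moves: Moves the arm, as the interface text tells. Its arguments: {"type":"object","properties":{"targets":{"type":"array"},"squeeze":{"type":"number"}},"required":["targets"]}

```bash
mkdir -p pics; ls; python3 - <<'E'
from plant import readout, viewer
import cv2, numpy as np
print(readout.observe())
for n in ("scene","top"):
    p,d=viewer.snapshot(n); cv2.imwrite(f"pics/{n}0.png",p); np.save(f"pics/{n}0_d.npy",d); np.save(f"pics/{n}0.npy",p)
    print(n,viewer.calibration(n))
print(viewer.calibration("wrist"))
E
```

```text
pics
{'clock': 0.0, 'q': array([-1.19041634e+00,  3.53625103e-01,  1.63416669e+00, -1.40266051e-05,
        1.15518505e+00, -2.40755595e-03]), 'joint_velocities': array([ 0.00173339,  0.00116744, -0.00025513, -0.00115087, -0.00030884,
       -0.00025926]), 'effort': array([ 4.73514185e-03, -6.05242753e+01, -3.42069554e+01,  3.51861845e-04,
        9.23455838e-03,  1.18655763e-05]), 'eef_pos': array([ 0.23325966, -0.57933418,  0.24456213]), 'orientation': array([ 9.81739281e-01,  1.90230137e-01, -1.36318877e-04, -6.78565102e-04]), 'wrist_force': array([-0.40482504,  0.5330676 ,  0.64680816]), 'moment': array([ 0.04300341, -0.06574783,  0.0022426 ]), 'width': 0.08541928242714494}
scene {'fx': 427.65122652989805, 'fy': 427.65122652989805, 'cx': 317.79936920093843, 'cy': 199.7935562081407, 'world_from_camera': array([[-0.62721313,  0.43023562, -0.64923108, -0.29535087],
       [-0.77875922, -0.35899576,  0.5144474 ,  0.65830198],
       [-0.01173761,  0.82826286,  0.56021681,  0.82739784],
       [ 0.        ,  0.        ,  0.        ,  1.        ]])}
top {'fx': 389.07751880687357, 'fy': 389.07751880687357, 'cx': 324.3191929542384, 'cy': 202.43254376971078, 'world_from_camera': array([[-0.00756146,  0.98003051, -0.19870334,  0.37369143],
       [-0.99996042, -0.00647873,  0.00609859, -0.00266974],
       [ 0.00468946,  0.19874159,  0.98004071,  1.04818316],
       [ 0.        ,  0.        ,  0.        ,  1.        ]])}
{'fx': 336.06755187259625, 'fy': 336.06755187259625, 'cx': 318.24984523754887, 'cy': 194.8628109372039, 'hand_eye': array([[-7.19269220e-04,  9.55683497e-01,  2.94395205e-01,
         7.45168064e-02],
       [ 9.99998951e-01,  1.05750130e-03, -9.89717473e-04,
         2.27154061e-04],
       [-1.25717997e-03,  2.94394185e-01, -9.55683255e-01,
        -1.28857322e-01],
       [ 0.00000000e+00,  0.00000000e+00,  0.00000000e+00,
         1.00000000e+00]])}
```

View pics/scene0.png

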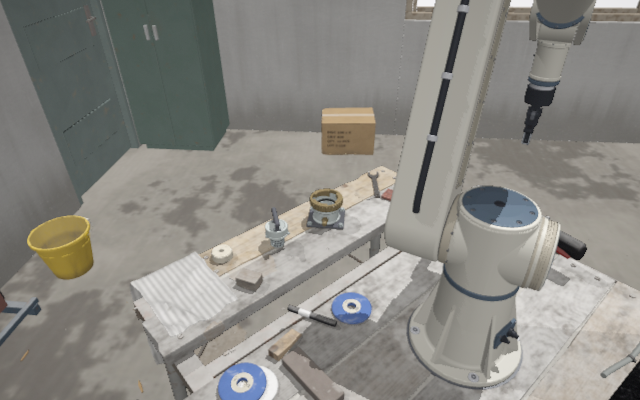

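View pics/top0.png

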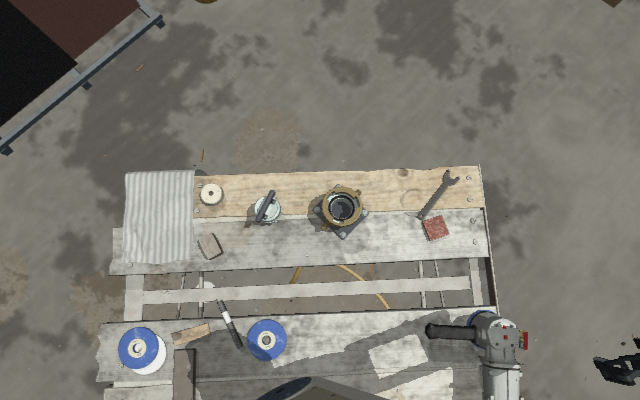

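The top view shows the cap at about (267,208), the trap at (341,207), felt bob (210,194), block (208,246), spanner (437,195) and tile (435,228). Next I'll take rough positions from the depth.

```bash
cat > h.py <<'E'
import numpy as np, cv2
from plant import readout, viewer
from scipy.spatial.transform import Rotation as R
def cloud(d,c,T):
    v,u=np.mgrid[0:d.shape[0],0:d.shape[1]]
    P=np.stack([(u-c["cx"])/c["fx"]*d,-(v-c["cy"])/c["fy"]*d,-d],-1)
    return P@T[:3,:3].T+T[:3,3]
def toolT(s):
    T=np.eye(4);T[:3,:3]=R.from_quat(s["orientation"]).as_matrix();T[:3,3]=s["eef_pos"];return T
def wrist(name):
    s=readout.observe(); p,d=viewer.snapshot("wrist"); c=viewer.calibration("wrist")
    T=toolT(s)@c["hand_eye"]
    cv2.imwrite(f"pics/{name}.png",p); np.savez(f"pics/{name}.npz",p=p,d=d,T=T,tool=toolT(s))
    return p,cloud(d,c,T),T,s
E
python3 - <<'E'
from h import *
for n in ("top","scene"):
    d=np.load(f"pics/{n}0_d.npy"); c=viewer.calibration(n); W=cloud(d,c,c["world_from_camera"])
    np.save(f"pics/{n}W.npy",W)
    if n=="top":
        for u,v in [(267,200),(272,195),(259,222),(267,208),(341,207),(330,240),(210,194),(208,246),(437,195),(435,228),(300,195),(300,240)]:
            print(u,v,W[v,u].round(4))
p=np.load("pics/top0.npy")[160:270,180:480]
cv2.imwrite("pics/topc.png",cv2.resize(p,(800,293),interpolation=cv2.INTER_CUBIC))
E
```

```text
267 200 [0.5718 0.1331 0.1062]
272 195 [0.5848 0.1213 0.1041]
259 222 [0.5185 0.1532 0.0957]
267 208 [0.553  0.1337 0.0991]
341 207 [ 0.572  -0.0545  0.0061]
330 240 [ 0.4829 -0.0237 -0.0011]
210 194 [0.6097 0.3028 0.0101]
208 246 [0.4662 0.2949 0.0307]
437 195 [ 0.6044 -0.3198  0.003 ]
435 228 [ 0.5122 -0.3067  0.009 ]
300 195 [ 0.6078  0.0578 -0.0011]
300 240 [0.4832 0.0571 0.0012]
```

View pics/topc.png

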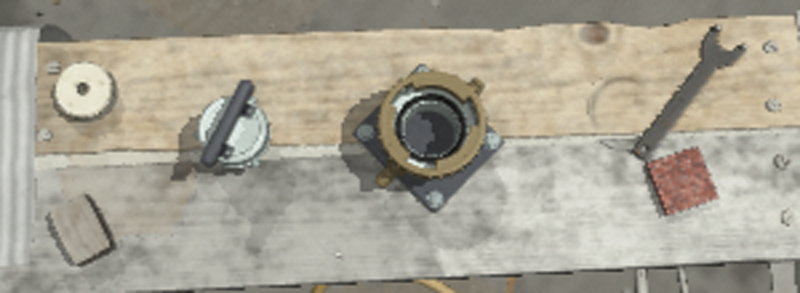

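```bash
cat >> h.py <<'E'
def phi_of(s): 
    M=R.from_quat(s["orientation"]).as_matrix(); return np.degrees(np.arctan2(M[1,0],M[0,0]))
def plan(p0,f0,p1,f1,n,jaw):
    # straight line, tool down; returns rows rounded; simulates; f in deg
    p=np.array(p0,float); f=f0; rows=[]
    tw=round((f0-f1)/5/n,3)
    for i in range(n):
        goal=np.array(p0)+(np.array(p1)-p0)*(i+1)/n
        dlt=goal-p; c,s=np.cos(np.radians(f)),np.sin(np.radians(f))
        r=[round(c*dlt[0]+s*dlt[1],3),round(s*dlt[0]-c*dlt[1],3),round(-dlt[2],3)]
        p=p+np.array([c*r[0]+s*r[1],s*r[0]-c*r[1],-r[2]]); f-=5*tw
        rows.append(r+[tw,jaw])
    for k in range(0,n,10): print(str(rows[k:k+10]).replace(" ",""))
    print("end",p.round(4),round(f,2))
E
python3 - <<'E'
from h import *
s=readout.observe(); print(phi_of(s))
plan(s["eef_pos"],phi_of(s),[0.56,0.04,0.30],154,28,0.085)
E
```

```text
21.93428405573548
[[np.float64(0.019),np.float64(-0.016),np.float64(-0.002),np.float64(-0.943),0.085],[np.float64(0.02),np.float64(-0.015),np.float64(-0.002),np.float64(-0.943),0.085],[np.float64(0.022),np.float64(-0.012),np.float64(-0.002),np.float64(-0.943),0.085],[np.float64(0.022),np.float64(-0.011),np.float64(-0.002),np.float64(-0.943),0.085],[np.float64(0.024),np.float64(-0.01),np.float64(-0.002),np.float64(-0.943),0.085],[np.float64(0.024),np.float64(-0.007),np.float64(-0.002),np.float64(-0.943),0.085],[np.float64(0.024),np.float64(-0.005),np.float64(-0.002),np.float64(-0.943),0.085],[np.float64(0.025),np.float64(-0.003),np.float64(-0.002),np.float64(-0.943),0.085],[np.float64(0.025),np.float64(-0.001),np.float64(-0.002),np.float64(-0.943),0.085],[np.float64(0.025),np.float64(0.001),np.float64(-0.002),np.float64(-0.943),0.085]]
[[np.float64(0.025),np.float64(0.003),np.float64(-0.002),np.float64(-0.943),0.085],[np.float64(0.024),np.float64(0.005),np.float64(-0.002),np.float64(-0.943),0.085],[np.float64(0.024),np.float64(0.007),np.float64(-0.002),np.float64(-0.943),0.085],[np.fl
[... 558 characters left out ...]
),0.085]]
[[np.float64(0.014),np.float64(0.021),np.float64(-0.002),np.float64(-0.943),0.085],[np.float64(0.013),np.float64(0.021),np.float64(-0.001),np.float64(-0.943),0.085],[np.float64(0.011),np.float64(0.022),np.float64(-0.002),np.float64(-0.943),0.085],[np.float64(0.01),np.float64(0.024),np.float64(-0.002),np.float64(-0.943),0.085],[np.float64(0.007),np.float64(0.023),np.float64(-0.002),np.float64(-0.943),0.085],[np.float64(0.005),np.float64(0.025),np.float64(-0.002),np.float64(-0.943),0.085],[np.float64(0.004),np.float64(0.025),np.float64(-0.002),np.float64(-0.943),0.085],[np.float64(0.001),np.float64(0.025),np.float64(-0.002),np.float64(-0.943),0.085]]
end [0.5602 0.0403 0.2996] 153.95
```

apply_moves(targets=[[0.019,-0.016,-0.002,-0.94,0.085],[0.02,-0.015,-0.002,-0.94,0.085],[0.022,-0.012,-0.002,-0.94,0.085],[0.022,-0.011,-0.002,-0.94,0.085],[0.024,-0.01,-0.002,-0.94,0.085],[0.024,-0.007,-0.002,-0.94,0.085],[0.024,-0.005,-0.002,-0.94,0.085],[0.025,-0.003,-0.002,-0.94,0.085],[0.025,-0.001,-0.002,-0.94,0.085],[0.025,0.001,-0.002,-0.94,0.085]])

```text
clock: 1.35
eef_pos: [0.3509, -0.3578, 0.2651]
orientation: [0.824, 0.567, -0.0, -0.0]
wrist_force: [0.7, -0.2, 0.1]
width: 0.0849
```

apply_moves(targets=[[0.025,0.003,-0.002,-0.94,0.085],[0.024,0.005,-0.002,-0.94,0.085],[0.024,0.007,-0.002,-0.94,0.085],[0.024,0.009,-0.002,-0.94,0.085],[0.022,0.011,-0.002,-0.94,0.085],[0.022,0.012,-0.002,-0.94,0.085],[0.02,0.015,-0.002,-0.94,0.085],[0.019,0.016,-0.002,-0.94,0.085],[0.018,0.017,-0.002,-0.94,0.085],[0.017,0.019,-0.002,-0.94,0.085]])

```text
clock: 2.6
eef_pos: [0.4675, -0.1368, 0.2851]
orientation: [0.529, 0.848, -0.0, -0.0]
wrist_force: [0.0, 0.1, 0.1]
width: 0.0849
```

apply_moves(targets=[[0.014,0.021,-0.002,-0.94,0.085],[0.013,0.021,-0.002,-0.94,0.085],[0.011,0.022,-0.002,-0.94,0.085],[0.01,0.024,-0.002,-0.94,0.085],[0.007,0.023,-0.002,-0.94,0.085],[0.005,0.025,-0.002,-0.94,0.085],[0.004,0.025,-0.002,-0.94,0.085],[0.001,0.025,-0.002,-0.94,0.085],[0,0,0,0,0.085],[0,0,0,0,0.085]])

```text
clock: 3.85
eef_pos: [0.562, 0.0383, 0.3009]
orientation: [0.229, 0.973, -0.0, -0.0]
wrist_force: [-0.4, 0.6, 0.8]
width: 0.0848
```

```bash
python3 - <<'E'
from h import *
p,W,T,s=wrist("w1"); print(s["clock"],s["eef_pos"],phi_of(s),s["q"].round(3),s["wrist_force"])
E
```

```text
3.85 [0.56195716 0.03830033 0.30087549] 153.46646919247993 [ 0.066  0.208  1.704 -0.     1.231 -1.042] [-0.43538837  0.5739812   0.84854199]
```

View pics/w1.png

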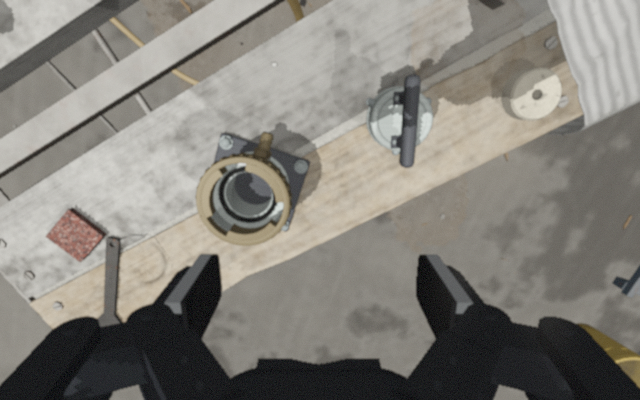

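```bash
python3 - <<'E'
from h import *
z=np.load("pics/w1.npz"); p=z["p"]
a=cv2.resize(p[130:260,180:330],None,fx=4,fy=4,interpolation=cv2.INTER_CUBIC)
cv2.imwrite("pics/w1t.png",a)
a=cv2.resize(p[60:190,345:475],None,fx=4,fy=4,interpolation=cv2.INTER_CUBIC)
cv2.imwrite("pics/w1c.png",a)
c=viewer.calibration("wrist"); W=cloud(z["d"],c,z["T"]); np.save("pics/w1W.npy",W)
# handle
reg=W[60:190,345:475].reshape(-1,3)
h=reg[(reg[:,2]>0.094)&(reg[:,2]<.115)]
print(len(h),h.mean(0),h.min(0),h.max(0)); 
xy=h[:,:2].astype(np.float32); print(cv2.minAreaRect(xy))
reg=W[130:260,180:330].reshape(-1,3)
h=reg[(reg[:,2]>0.078)&(reg[:,2]<.09)]
print(len(h),np.median(h[:,2]),h.mean(0)); print(cv2.minEnclosingCircle(h[:,:2].astype(np.float32)))
for u,v in [(267,140),(300,165),(228,143),(460,60)]: print(W[v,u])
E
```

```text
1455 [0.55667951 0.1366818  0.1034092 ] [0.51880032 0.11352753 0.09408086] [0.59931713 0.15998664 0.10735878]
((0.5590837001800537, 0.13715557754039764), (0.01465626247227192, 0.08760010451078415), 63.710052490234375)
3089 0.08414520830037431 [ 0.55807975 -0.05212503  0.08378755]
((0.5606021285057068, -0.05398986116051674), 0.05286597087979317)
[ 0.51594336 -0.00698141  0.03588638]
[0.56288607 0.01082612 0.0157859 ]
[ 0.49879861 -0.05618714  0.01431742]
[ 0.53808901  0.23908269 -0.00376696]
```

View pics/w1t.png

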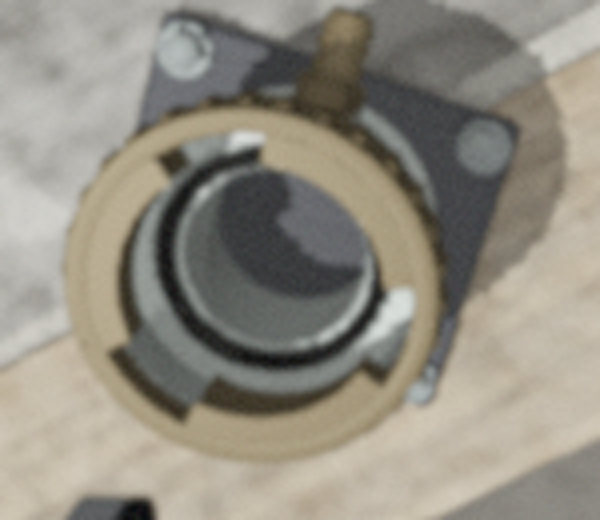

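View pics/w1c.png

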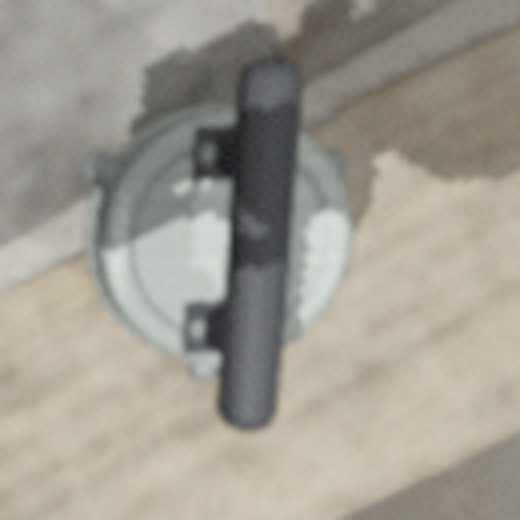

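```bash
cat >> h.py <<'E'
from scipy.optimize import least_squares
def trapfit(W,c0,zt=None):
    P=W.reshape(-1,3); r=np.hypot(P[:,0]-c0[0],P[:,1]-c0[1])
    m=(r<.06)&(P[:,2]>.076)&(P[:,2]<.094); Q=P[m]
    z=np.median(Q[:,2]); Q=Q[abs(Q[:,2]-z)<.004]
    # template fit: maximise points in annulus (.0375..0505), minimise outside
    def cost(c):
        r=np.hypot(Q[:,0]-c[0],Q[:,1]-c[1]); return -np.sum(np.exp(-np.clip(r-.051,0,9)**2/.0015**2)*np.exp(-np.clip(.0365-r,0,9)**2/.0015**2))
    from scipy.optimize import minimize
    c=minimize(cost,c0,method="Nelder-Mead",options=dict(xatol=1e-5)).x
    a=np.degrees(np.arctan2(Q[:,1]-c[1],Q[:,0]-c[0])); r=np.hypot(Q[:,0]-c[0],Q[:,1]-c[1])
    k=(r>.0375)&(r<.0415); h,_=np.histogram(a[k]%120,bins=40,range=(0,120))
    return c,z,h,(a,r,Q)
E
python3 - <<'E'
from h import *
W=np.load("pics/w1W.npy")[130:260,180:330]
c,z,h,(a,r,Q)=trapfit(W,[.5600,-.054]); print(c,z); print(h)
k=(r>.0375)&(r<.0415); print(np.histogram(a[k]%360,bins=72,range=(0,360))[0])
print(np.histogram(r,bins=np.arange(.03,.06,.002))[0])
E
```

```text
[ 0.56031807 -0.05378284] 0.084109223921572
[19 18 21 18 22 21 20 20 11  0  0  0  0  0  0  0  0  0  0  0  0  9 22 18
 19 21 18 18 20 22 18 21 24 18 19 20 16 19 23 19]
[10 11 10 10 13  1  0  0  0  0  0  0  1 10 12 12  9 12 12 11 13 10 13 12
 13 11 11 12 11  0  0  0  0  0  0  0  2 13 11 11 10 13 10 14 11 12 10 12
  9 12 11 13 11  1  0  0  0  0  0  0  0 10  9 10 13  9 10 11  8 10  9  9]
[  0   0   7 301 266 273 322 488 470 497 275   7   0   0]
```

```bash
sed -i 's/r=\[round(c\*dlt\[0\]+s\*dlt\[1\],3),round(s\*dlt\[0\]-c\*dlt\[1\],3),round(-dlt\[2\],3)\]/r=[round(float(x),4) for x in (c*dlt[0]+s*dlt[1],s*dlt[0]-c*dlt[1],-dlt[2])]/; s/tw=round(/tw=round(float(/; s/\/5\/n,3)/\/5\/n),3)/' h.py
python3 - <<'E'
from h import *
s=readout.observe()
plan(s["eef_pos"],phi_of(s),[0.576,-.112,0.26],105,10,0.085)
E
```

```text
[[-0.008,-0.0128,0.0041,0.969,0.085],[-0.009,-0.0121,0.0041,0.969,0.085],[-0.01,-0.0113,0.0041,0.969,0.085],[-0.0109,-0.0104,0.0041,0.969,0.085],[-0.0118,-0.0094,0.0041,0.969,0.085],[-0.0125,-0.0084,0.0041,0.969,0.085],[-0.0132,-0.0073,0.0041,0.969,0.085],[-0.0137,-0.0062,0.0041,0.969,0.085],[-0.0142,-0.005,0.0041,0.969,0.085],[-0.0146,-0.0038,0.0041,0.969,0.085]]
end [ 0.5759 -0.112   0.26  ] 105.0
```

apply_moves(targets=[[-0.008,-0.013,0.004,0.97,0.085],[-0.009,-0.012,0.004,0.97,0.085],[-0.01,-0.011,0.004,0.97,0.085],[-0.011,-0.0105,0.004,0.97,0.085],[-0.012,-0.0095,0.004,0.97,0.085],[-0.0125,-0.0085,0.004,0.97,0.085],[-0.013,-0.0075,0.004,0.97,0.085],[-0.0135,-0.006,0.004,0.97,0.085],[-0.014,-0.005,0.004,0.97,0.085],[-0.0145,-0.004,0.004,0.97,0.085]])

```text
clock: 5.15
eef_pos: [0.5756, -0.1124, 0.2611]
orientation: [0.61, 0.792, -0.0, -0.0]
wrist_force: [0.1, -0.0, -0.0]
width: 0.0852
```

apply_moves(targets=[[0,0,0,0,0.085],[0,0,0,0,0.085]])

```text
clock: 5.4
eef_pos: [0.576, -0.1111, 0.2614]
orientation: [0.608, 0.794, 0.0, -0.0]
wrist_force: [0.2, 0.8, -0.2]
width: 0.0851
```

```bash
python3 - <<'E'
from h import *
p,W,T,s=wrist("w2"); print(s["clock"],s["eef_pos"],phi_of(s),s["joint_velocities"].round(3))
np.save("pics/w2W.npy",W)
P=W.reshape(-1,3)
c,z,h,(a,r,Q)=trapfit(W,[.5603,-.0538]); print(c,z); print(h)
k=(r>.0375)&(r<.0415); b=a[k]%120; 
# refined gap middle
b=np.sort(b); print("edges",b[b<45].max(),b[b>45].min(), np.percentile(b[b<45],99.5),np.percentile(b[b>45],.5))
print(np.histogram(r,bins=np.arange(.03,.06,.001))[0])
# handle
rr=np.hypot(P[:,0]-.559,P[:,1]-.137); h=P[(rr<.06)&(P[:,2]>.096)&(P[:,2]<.12)]
print(len(h), cv2.minAreaRect(h[:,:2].astype(np.float32)),np.median(h[:,2]))
cv2.imwrite("pics/w2v.png",p)
E
```

```text
5.4 [ 0.57599069 -0.11112948  0.2614345 ] 105.07315518265996 [ 0.01  -0.001 -0.001 -0.    -0.001  0.003]
[ 0.56101521 -0.05411705] 0.08410521423572898
[34 34 32 31 36 32 34 35 12  0  0  0  0  0  0  0  0  0  0  0  0 13 33 36
 28 34 32 34 33 33 32 32 30 35 31 35 31 33 36 33]
edges 25.06010685775857 65.04648180261586 24.98488240595419 65.2661474406009
[  0   0   0   0   0   0 214 211 209 225 219 228 240 282 396 393 375 397
 396 405 305  51   8   0   0   0   0   0   0]
0 ((0.0, 0.0), (0.0, 0.0), 0.0) nan
  return _methods._mean(a, axis=axis, dtype=dtype,
  ret = ret.dtype.type(ret / rcount)
```

View pics/w2v.png

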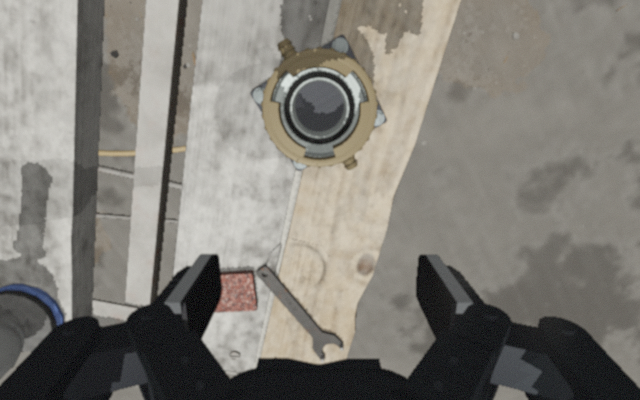

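The trap centre reads (0.561, −0.054), with gap middles at 45° mod 120. The ring sits at about pixel (320,105). Next I go above the cap.

```bash

python3 - <<'E'
from h import *
s=readout.observe()
plan(s["eef_pos"],phi_of(s),[0.5585,.137,0.20],153.7,10,0.085)
E
```

```text
[[0.0244,0.0048,0.0061,-0.972,0.085],[0.0239,0.0068,0.0062,-0.972,0.085],[0.0232,0.0088,0.0061,-0.972,0.085],[0.0225,0.0107,0.0062,-0.972,0.085],[0.0214,0.0126,0.0061,-0.972,0.085],[0.0202,0.0144,0.0062,-0.972,0.085],[0.019,0.016,0.0061,-0.972,0.085],[0.0176,0.0176,0.0062,-0.972,0.085],[0.016,0.019,0.0061,-0.972,0.085],[0.0143,0.0203,0.0062,-0.972,0.085]]
end [0.5585 0.137  0.2   ] 153.69
```

apply_moves(targets=[[0.0245,0.005,0.006,-0.97,0.085],[0.024,0.007,0.006,-0.97,0.085],[0.023,0.009,0.006,-0.97,0.085],[0.0225,0.0105,0.006,-0.97,0.085],[0.0215,0.0125,0.006,-0.97,0.085],[0.02,0.0145,0.006,-0.97,0.085],[0.019,0.016,0.006,-0.97,0.085],[0.0175,0.0175,0.006,-0.97,0.085],[0.016,0.019,0.006,-0.97,0.085],[0.0145,0.02,0.006,-0.97,0.085]])

```text
clock: 6.7
eef_pos: [0.5591, 0.1379, 0.2014]
orientation: [0.227, 0.974, 0.0, 0.0]
wrist_force: [0.3, 0.2, 0.2]
width: 0.0847
```

apply_moves(targets=[[0,0,0,0,0.085],[0,0,0,0,0.085]])

```text
clock: 6.95
eef_pos: [0.5593, 0.1365, 0.2015]
orientation: [0.229, 0.973, -0.0, 0.0]
wrist_force: [1.0, 0.5, -0.5]
width: 0.0852
```

```bash
cat >> h.py <<'E'
def capfit(W,c0=(.5585,.137),zlo=.094,zhi=.115,rad=.06):
    P=W.reshape(-1,3)
    rr=np.hypot(P[:,0]-c0[0],P[:,1]-c0[1]); h=P[(rr<rad)&(P[:,2]>zlo)&(P[:,2]<zhi)]
    z=np.percentile(h[:,2],80); h=h[h[:,2]>z-.006]
    return len(h), cv2.minAreaRect(h[:,:2].astype(np.float32)), z
E
python3 - <<'E'
from h import *
p,W,T,s=wrist("w3"); print(s["clock"],s["eef_pos"],phi_of(s))
np.save("pics/w3W.npy",W)
print(capfit(W))
E
```

```text
6.95 [0.55929179 0.1365442  0.20154416] 153.5263038188975
(2216, ((0.5586050152778625, 0.1374937891960144), (0.014029941521584988, 0.08632219582796097), 63.768211364746094), np.float64(0.1052881193788298))
```

View pics/w3.png

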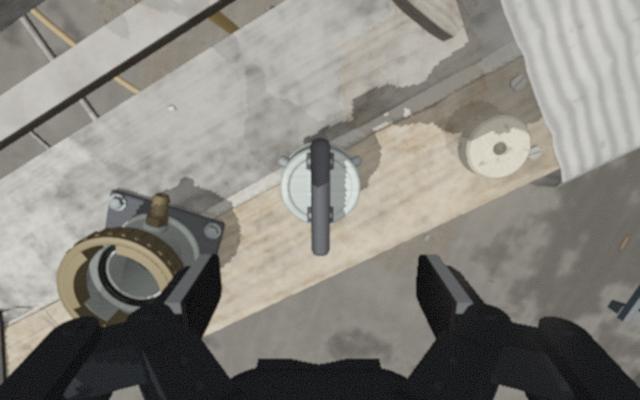

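apply_moves(targets=[[0.001,0.0006,0.022,-0.05,0.06],[0,0,0.022,0,0.045],[0,0,0.022,0,0.035],[0,0,0.022,0,0.03],[0,0,0.0205,0,0.03],[0,0,0,0,0.03],[0,0,0,0,0.025]], squeeze=30)

```text
clock: 7.88
eef_pos: [0.5593, 0.1373, 0.0936]
orientation: [0.227, 0.974, 0.0, 0.0]
wrist_force: [0.4, 0.1, -0.6]
width: 0.0246
```

```bash

python3 - <<'E'
from h import *
p,W,T,s=wrist("w4"); print(s["clock"],s["eef_pos"],phi_of(s),s["width"])
print(capfit(W))
E
```

```text
7.875 [0.55930737 0.13727795 0.09361214] 153.74018918917182 0.024558715759344426
(7696, ((0.5577723979949951, 0.13955573737621307), (0.04789005592465401, 0.07939339429140091), 87.85467529296875), np.float64(0.1055362380500923))
```

View pics/w4.png

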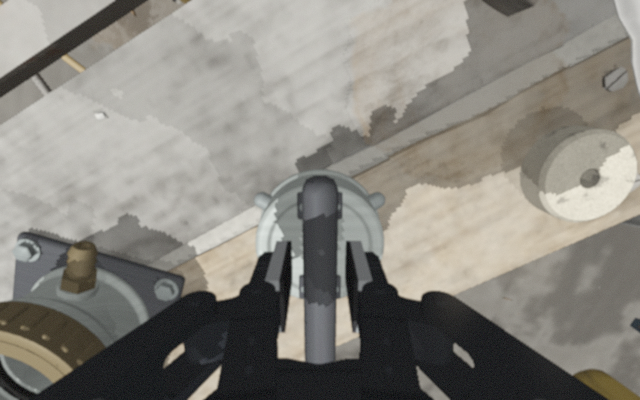

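The handle at column 320 sits centred between the pads (290 and 350). Closing now.

apply_moves(targets=[[0,0,0,0,0.016],[0,0,0,0,0.01],[0,0,0,0,0.005],[0,0,0,0,0.005]], squeeze=40)

```text
clock: 8.43
eef_pos: [0.5594, 0.1377, 0.0938]
orientation: [0.227, 0.974, 0.0, 0.001]
wrist_force: [-0.6, -0.7, 6.4]
width: 0.0137
```

apply_moves(targets=[[0,0,0,0,0.005],[0,0,0,0,0.005]], squeeze=90)

```text
clock: 8.68
eef_pos: [0.5594, 0.1378, 0.0939]
orientation: [0.227, 0.974, 0.0, 0.001]
wrist_force: [-1.0, -0.3, 8.4]
width: 0.0126
```

```bash

python3 - <<'E'
from h import *
s=readout.observe(); print(s["clock"],s["eef_pos"],phi_of(s),s["width"],s["wrist_force"],s["moment"])
E
```

```text
8.675 [0.55942296 0.13775977 0.09393025] 153.78857198049187 0.012566715627051764 [-1.02570911 -0.25872487  8.39944025] [-0.08481988  0.16657796 -0.03025935]
```

apply_moves(targets=[[0,0,-0.02,0,0.005],[0,0,-0.03,0,0.005],[0,0,-0.03,0,0.005],[0,0,-0.025,0,0.005],[0,0,-0.015,0,0.005],[0,0,0,0,0.005]])

```text
clock: 9.43
eef_pos: [0.559, 0.1377, 0.2134]
orientation: [0.227, 0.974, 0.0, 0.001]
wrist_force: [-0.1, 0.3, -4.0]
width: 0.0125
```

```bash

python3 - <<'E'
from h import *
p,W,T,s=wrist("w5"); print(s["clock"],s["eef_pos"],phi_of(s),s["width"],s["wrist_force"],s["moment"])
z=np.load("pics/w5.npz"); Tt=z["tool"]
L=(W-Tt[:3,3])@Tt[:3,:3]   # tool coords
np.save("pics/w5L.npy",L)
cv2.imwrite("pics/w5v.png",cv2.resize(p[130:370,220:420],(600,720))[:600])
for v in (180,190,200,210,220,230,240,250): print(v,[tuple((L[v,u]*1000).round(1)) for u in (305,312,320,328,335)])
# top camera check
E
```

```text
9.425 [0.55904238 0.13767774 0.21340043] 153.78683154297093 0.012506921724650075 [-0.05033187  0.34458211 -3.9612581 ] [ 0.02662824  0.06927108 -0.03908618]
180 [(np.float64(42.6), np.float64(-5.8), np.float64(-3.6)), (np.float64(43.4), np.float64(-3.1), np.float64(-6.6)), (np.float64(43.5), np.float64(-0.1), np.float64(-6.8)), (np.float64(43.1), np.float64(3.0), np.float64(-5.3)), (np.float64(31.8), np.float64(7.8), np.float64(38.0))]
190 [(np.float64(40.6), np.float64(-5.6), np.float64(-10.3)), (np.float64(40.8), np.float64(-3.0), np.float64(-11.2)), (np.float64(40.7), np.float64(-0.1), np.float64(-10.7)), (np.float64(40.7), np.float64(2.9), np.float64(-10.6)), (np.float64(39.6), np.float64(5.6), np.float64(-7.1))]
200 [(np.float64(36.8), np.float64(-5.6), np.float64(-10.4)), (np.float64(37.2), np.float64(-3.0), np.float64(-11.7)), (np.float64(37.0), np.float64(-0.1), np.float64(-11.3)), (np.float64(36.7), np.float64(2.9), np.float64(-10.4)), (np.float64(35.9), np.float64(5.6), np.float64(-7.7))]
210 [(np.float64(32.9), np.float64(-5.7), np.float64(-10.7)), (np.float64(33.4), np.fl
[... 646 characters left out ...]
float64(-11.9)), (np.float64(24.8), np.float64(3.0), np.float64(-10.6)), (np.float64(23.7), np.float64(5.8), np.float64(-8.0))]
240 [(np.float64(20.2), np.float64(-5.9), np.float64(-9.6)), (np.float64(21.4), np.float64(-3.1), np.float64(-12.3)), (np.float64(20.8), np.float64(-0.1), np.float64(-11.0)), (np.float64(20.7), np.float64(3.0), np.float64(-10.7)), (np.float64(18.8), np.float64(5.9), np.float64(-6.7))]
250 [(np.float64(16.1), np.float64(-5.9), np.float64(-10.0)), (np.float64(16.5), np.float64(-3.2), np.float64(-10.7)), (np.float64(16.7), np.float64(-0.1), np.float64(-11.2)), (np.float64(16.4), np.float64(3.0), np.float64(-10.6)), (np.float64(14.7), np.float64(5.9), np.float64(-7.2))]
```

View pics/w5v.png

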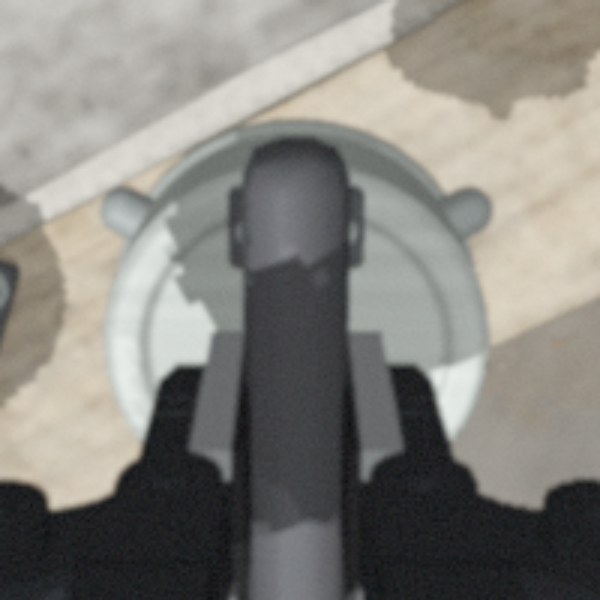

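The cap is held square, with its bar edges at ±5.8 mm in tool y and the lugs visible left and right. Moving over the trap.

```bash

python3 - <<'E'
from h import *
s=readout.observe()
plan(s["eef_pos"],phi_of(s),[0.5611,-.0545,0.205],105.05,10,0.005)
E
```

```text
[[-0.0087,-0.0171,0.0007,0.975,0.005],[-0.0102,-0.0163,0.0008,0.975,0.005],[-0.0115,-0.0154,0.0007,0.975,0.005],[-0.0127,-0.0144,0.0008,0.975,0.005],[-0.0139,-0.0132,0.0007,0.975,0.005],[-0.015,-0.012,0.0007,0.975,0.005],[-0.016,-0.0106,0.0008,0.975,0.005],[-0.0168,-0.0093,0.0007,0.975,0.005],[-0.0176,-0.0078,0.0008,0.975,0.005],[-0.0181,-0.0063,0.0007,0.975,0.005]]
end [ 0.5611 -0.0545  0.205 ] 105.03
```

apply_moves(targets=[[-0.0087,-0.0171,0,0.975,0.005],[-0.0102,-0.0163,0,0.975,0.005],[-0.0115,-0.0154,0,0.975,0.005],[-0.0127,-0.0144,0,0.975,0.005],[-0.0139,-0.0132,0,0.975,0.005],[-0.015,-0.012,0,0.975,0.005],[-0.016,-0.0106,0,0.975,0.005],[-0.0168,-0.0093,0,0.975,0.005],[-0.0176,-0.0078,0,0.975,0.005],[-0.0181,-0.0063,0,0.975,0.005]])

```text
clock: 10.72
eef_pos: [0.5604, -0.055, 0.2111]
orientation: [0.61, 0.793, -0.001, -0.001]
wrist_force: [-0.2, -0.1, -3.8]
width: 0.012
```

apply_moves(targets=[[0,0,0,0,0.005],[0,0,0,0,0.005],[0,0,0,0,0.005],[0,0,0,0,0.005]])

```text
clock: 11.22
eef_pos: [0.5613, -0.0539, 0.2127]
orientation: [0.608, 0.794, -0.0, -0.0]
wrist_force: [0.6, 0.1, -2.8]
width: 0.0124
```

```bash

python3 - <<'E'
from h import *
p,W,T,s=wrist("w6"); print(s["clock"],s["eef_pos"],phi_of(s),s["width"],s["wrist_force"],s["moment"],s["q"])
for n in ("scene",):
    p,d=viewer.snapshot(n); cv2.imwrite("pics/s6.png",cv2.resize(p[120:280,230:430],(750,600),interpolation=cv2.INTER_CUBIC))
E
```

```text
11.225 [ 0.56130034 -0.05391777  0.21267634] 105.0972591773853 0.012406807762409763 [ 0.57789748  0.13748763 -2.84080712] [ 0.00952014 -0.02094745  0.04888606] [-9.84642636e-02  2.93079720e-01  1.79802636e+00  7.76821722e-05
  1.05062943e+00 -3.61999765e-01]
```

View pics/w6.png

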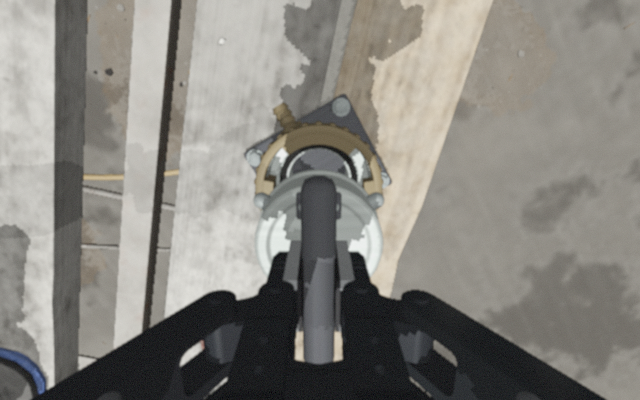

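View pics/s6.png

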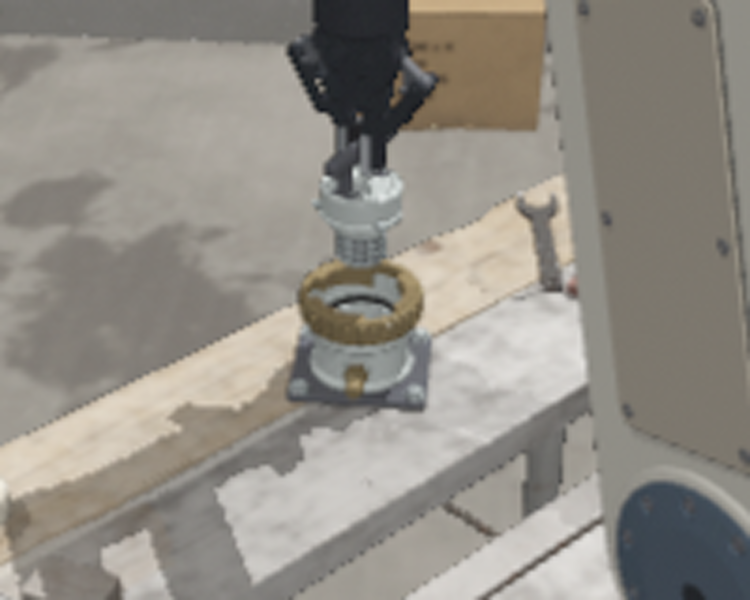

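apply_moves(targets=[[-0.0005,-0.0003,0.015,0,0.005],[0,0,0.02,0,0.005],[0,0,0.015,0,0.005],[0,0,0.012,0,0.005],[0,0,0.006,0,0.005],[0,0,0,0,0.005]])

```text
clock: 12.08
eef_pos: [0.5611, -0.055, 0.1445]
orientation: [0.609, 0.794, -0.0, -0.0]
wrist_force: [0.8, 0.2, -3.4]
width: 0.0121
```

apply_moves(targets=[[0,0,0.004,0,0.005],[0,0,0.004,0,0.005],[0,0,0.003,0,0.005],[0,0,0,0,0.005]])

```text
clock: 12.58
eef_pos: [0.561, -0.055, 0.1335]
orientation: [0.609, 0.794, -0.0, -0.0]
wrist_force: [-0.3, -0.4, -3.2]
width: 0.0126
```

```bash

python3 - <<'E'
from h import *
s=readout.observe(); print(s["clock"],s["eef_pos"],phi_of(s),s["width"],s["wrist_force"],s["moment"])
E
```

```text
12.575 [ 0.56099269 -0.05500618  0.1335424 ] 105.03177934560675 0.012588968898415032 [-0.31842245 -0.36963413 -3.22486229] [-0.03443413 -0.0169689  -0.00112577]
```

apply_moves(targets=[[0.0005,0,0.003,0,0.005],[0,0,0.003,0,0.005],[0,0,0.003,0,0.005],[0,0,0.002,0,0.005],[0,0,0.002,0,0.005],[0,0,0,0,0.005]])

```text
clock: 13.32
eef_pos: [0.5609, -0.0545, 0.1206]
orientation: [0.609, 0.794, -0.0, -0.0]
wrist_force: [-0.0, -0.6, -4.0]
width: 0.0125
```

```bash

python3 - <<'E'
from h import *
s=readout.observe(); print(s["clock"],s["eef_pos"],phi_of(s),s["width"],s["wrist_force"],s["moment"])
E
```

```text
13.325 [ 0.5609429  -0.05450043  0.12061846] 105.03459356833399 0.012528544648315348 [-0.0445467  -0.58761248 -3.99779887] [-0.00882453 -0.02781007 -0.01616975]
```

apply_moves(targets=[[0,0,0.003,0,0.005],[0,0,0.003,0,0.005],[0,0,0.0015,0,0.005],[0,0,0,0,0.005]])

```text
clock: 13.82
eef_pos: [0.5609, -0.0545, 0.1131]
orientation: [0.609, 0.794, -0.0, -0.0]
wrist_force: [0.5, 0.3, -3.3]
width: 0.0125
```

apply_moves(targets=[[0,0,0.001,0,0.005],[0,0,0.0005,0,0.005],[0,0,0,0,0.005]])

```text
clock: 14.2
eef_pos: [0.561, -0.0545, 0.1118]
orientation: [0.609, 0.794, 0.0, -0.0]
wrist_force: [0.0, -0.1, -4.0]
width: 0.0123
```

apply_moves(targets=[[0,0,0.0005,0,0.005],[0,0,0,0,0.005]])

```text
clock: 14.45
eef_pos: [0.561, -0.0545, 0.1113]
orientation: [0.609, 0.794, -0.0, 0.0]
wrist_force: [0.4, -0.0, -3.6]
width: 0.0124
```

apply_moves(targets=[[0,0,0.0005,0,0.005],[0,0,0.0005,0,0.005],[0,0,0,0,0.005]])

```text
clock: 14.82
eef_pos: [0.561, -0.0545, 0.1103]
orientation: [0.609, 0.794, -0.0, -0.0]
wrist_force: [-0.1, 0.0, -3.2]
width: 0.0123
```

apply_moves(targets=[[0,0,0.0003,0,0.005],[0,0,0,0,0.005]])

```text
clock: 15.08
eef_pos: [0.5611, -0.0545, 0.11]
orientation: [0.609, 0.794, 0.0, 0.0]
wrist_force: [-1.2, -0.5, -3.3]
width: 0.0122
```

apply_moves(targets=[[0,0,0.0003,0,0.005],[0,0,0,0,0.005]])

```text
clock: 15.32
eef_pos: [0.5611, -0.0545, 0.1099]
orientation: [0.609, 0.794, 0.0, 0.0]
wrist_force: [-0.1, -0.1, -1.2]
width: 0.012
```

apply_moves(targets=[[0,0,0.0003,0,0.005],[0,0,0,0,0.005],[0,0,0,0,0.005]])

```text
clock: 15.7
eef_pos: [0.5612, -0.0545, 0.1096]
orientation: [0.609, 0.794, 0.0, 0.0]
wrist_force: [-1.0, -0.6, 3.2]
width: 0.0125
```

```bash

python3 - <<'E'
from h import *
s=readout.observe(); print(s["clock"],s["eef_pos"],phi_of(s),s["width"],s["wrist_force"],s["moment"],R.from_quat(s["orientation"]).as_matrix()[:,2])
p,W,T,s=wrist("w7")
p,d=viewer.snapshot("scene"); cv2.imwrite("pics/s7.png",cv2.resize(p[120:280,230:430],(750,600),interpolation=cv2.INTER_CUBIC))
E
```

```text
15.7 [ 0.56116183 -0.05450826  0.1096442 ] 105.03401430665059 0.012467406725650951 [-1.00729402 -0.58936179  3.16199595] [0.03058876 0.35892408 0.02793308] [ 3.11354088e-04 -7.29144501e-06 -9.99999952e-01]
```

View pics/s7.png

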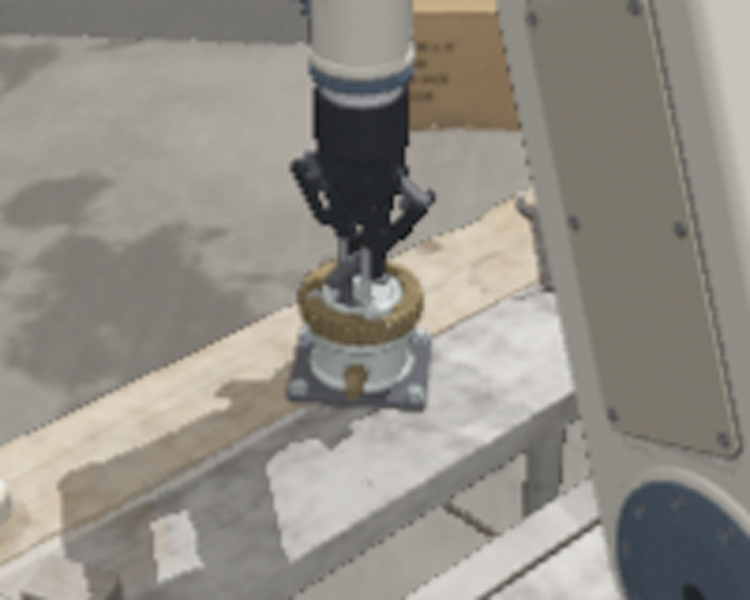

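View pics/w7.png

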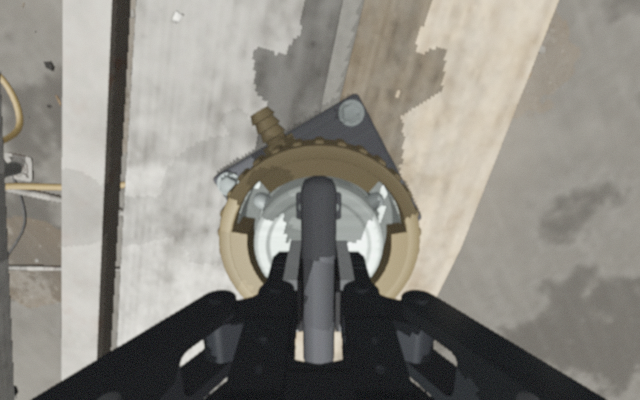

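The cap is seated at about 6.5 N, with the lugs at (262,200) and (377,200) inside the gaps. Now I twist clockwise.

apply_moves(targets=[[0,0,0,0.5,0.005],[0,0,0,1,0.005],[0,0,0,1,0.005],[0,0,0,1,0.005],[0,0,0,0.5,0.005],[0,0,0,0,0.005]])

```text
clock: 16.55
eef_pos: [0.5617, -0.0546, 0.1096]
orientation: [0.737, 0.676, 0.0, 0.0]
wrist_force: [0.4, -0.6, 2.1]
width: 0.0124
```

```bash
cat >> h.py <<'E'
def st(n=3):
    L=[]
    for i in range(n):
        L.append(readout.observe()); 
        if i<n-1: viewer.snapshot("wrist")
    s=L[-1]
    print("t %.2f"%s["clock"],s["eef_pos"].round(4),"phi %.2f rot %.2f"%(phi_of(s),105.03-phi_of(s)),"w %.4f"%s["width"],"F",np.mean([x["wrist_force"] for x in L],0).round(2),"M",np.mean([x["moment"] for x in L],0).round(3),"Mz",[round(float(x["moment"][2]),3) for x in L],"e6",[round(float(x["effort"][5]),3) for x in L])
E
python3 -c "
from h import *
st()"
```

```text
t 16.65 [ 0.5616 -0.0546  0.1096] phi 85.09 rot 19.94 w 0.0125 F [ 0.64 -0.62  2.66] M [-0.049 -0.099 -0.054] Mz [-0.049, -0.058, -0.053] e6 [0.3, 0.07, -0.025]
```

apply_moves(targets=[[0,0,0,0.6,0.005],[0,0,0,0.6,0.005]])

```text
clock: 16.9
eef_pos: [0.5614, -0.0546, 0.1096]
orientation: [0.772, 0.636, 0.0, 0.0]
wrist_force: [0.5, 0.3, 3.8]
width: 0.0122
```

```bash
python3 -c "
from h import *
st(2)"
```

```text
t 16.95 [ 0.5614 -0.0546  0.1096] phi 78.85 rot 26.18 w 0.0129 F [0.57 0.48 4.25] M [0.027 0.003 0.07 ] Mz [0.055, 0.084] e6 [-0.617, -0.386]
```

apply_moves(targets=[[0,0,0,0.5,0.005],[0,0,0,0.5,0.005]])

```text
clock: 17.2
eef_pos: [0.5613, -0.0546, 0.1096]
orientation: [0.798, 0.602, 0.0, 0.0]
wrist_force: [-0.3, 0.1, 4.9]
width: 0.0124
```

```bash
python3 -c "
from h import *
st(2)"
```

```text
t 17.25 [ 0.5613 -0.0546  0.1096] phi 73.93 rot 31.10 w 0.0119 F [-0.04  0.12  4.31] M [-0.017  0.017  0.121] Mz [0.146, 0.095] e6 [-0.494, -0.286]
```

apply_moves(targets=[[0,0,0,0.5,0.005],[0,0,0,0.5,0.005]])

```text
clock: 17.5
eef_pos: [0.5613, -0.0546, 0.1096]
orientation: [0.824, 0.567, 0.0, 0.0]
wrist_force: [0.2, -0.3, 4.8]
width: 0.0121
```

```bash
python3 -c "
from h import *
st(2)"
```

```text
t 17.55 [ 0.5613 -0.0546  0.1096] phi 68.95 rot 36.08 w 0.0126 F [ 0.23 -0.22  4.72] M [-0.004  0.03   0.075] Mz [0.074, 0.077] e6 [-0.491, -0.275]
```

apply_moves(targets=[[0,0,0,0.4,0.005],[0,0,0,0.4,0.005]])

```text
clock: 17.8
eef_pos: [0.5612, -0.0545, 0.1095]
orientation: [0.843, 0.537, 0.0, 0.0]
wrist_force: [0.0, 0.3, 5.6]
width: 0.0123
```

```bash
python3 -c "
from h import *
st(3)"
```

```text
t 17.90 [ 0.5612 -0.0545  0.1096] phi 65.01 rot 40.02 w 0.0122 F [-0.5   0.39  5.61] M [-0.014  0.007  0.032] Mz [0.099, 0.046, -0.05] e6 [-0.378, -0.153, 0.355]
```

apply_moves(targets=[[0,0,0,0.4,0.005],[0,0,0,0.4,0.005]])

```text
clock: 18.15
eef_pos: [0.5612, -0.0546, 0.1096]
orientation: [0.862, 0.508, 0.0, 0.0]
wrist_force: [-0.2, 0.5, 5.6]
width: 0.0121
```

```bash
python3 -c "
from h import *
st(3)"
```

```text
t 18.25 [ 0.5612 -0.0545  0.1095] phi 61.02 rot 44.01 w 0.0125 F [-0.1  -0.16  5.53] M [-0.059  0.002  0.089] Mz [0.127, 0.136, 0.005] e6 [-0.368, -0.151, 0.355]
```

apply_moves(targets=[[0,0,0,0.4,0.005],[0,0,0,0.4,0.005]])

```text
clock: 18.5
eef_pos: [0.5612, -0.0545, 0.1095]
orientation: [0.879, 0.477, 0.0, 0.0]
wrist_force: [-0.3, -0.2, 5.0]
width: 0.0122
```

```bash
python3 -c "
from h import *
st(3)"
```

```text
t 18.60 [ 0.5612 -0.0545  0.1095] phi 57.02 rot 48.01 w 0.0125 F [ 0.2  -0.2   5.27] M [-0.036  0.056  0.089] Mz [0.156, 0.102, 0.009] e6 [-0.368, -0.151, 0.354]
```

apply_moves(targets=[[0,0,0,0.4,0.005],[0,0,0,0.2,0.005]])

```text
clock: 18.85
eef_pos: [0.5612, -0.0546, 0.1095]
orientation: [0.891, 0.454, 0.0, 0.0]
wrist_force: [0.6, 0.1, 6.0]
width: 0.0127
```

```bash
python3 -c "
from h import *
st(3)"
```

```text
t 18.95 [ 0.5612 -0.0546  0.1096] phi 54.04 rot 50.99 w 0.0126 F [ 0.27 -0.08  5.72] M [-0.016  0.014  0.087] Mz [0.121, 0.098, 0.043] e6 [-0.023, 0.006, 0.23]
```

apply_moves(targets=[[0,0,0,0.3,0.005],[0,0,0,0.3,0.005]])

```text
clock: 19.2
eef_pos: [0.5612, -0.0545, 0.1096]
orientation: [0.902, 0.431, 0.0, 0.0]
wrist_force: [-0.1, -0.4, 5.3]
width: 0.0123
```

```bash
python3 -c "
from h import *
st(3)"
```

```text
t 19.30 [ 0.5612 -0.0545  0.1096] phi 51.03 rot 54.00 w 0.0123 F [ 0.06 -0.02  5.24] M [-0.008  0.035  0.066] Mz [0.055, 0.136, 0.009] e6 [-0.251, -0.088, 0.29]
```

apply_moves(targets=[[0,0,0,0.3,0.005],[0,0,0,0.3,0.005]])

```text
clock: 19.55
eef_pos: [0.5612, -0.0546, 0.1095]
orientation: [0.913, 0.407, 0.0, 0.0]
wrist_force: [-0.2, -1.0, 5.1]
width: 0.0125
```

```bash
python3 -c "
from h import *
st(3)"
```

```text
t 19.65 [ 0.5612 -0.0545  0.1096] phi 48.03 rot 57.00 w 0.0117 F [ 0.05 -0.97  4.85] M [0.015 0.015 0.02 ] Mz [0.039, 0.028, -0.007] e6 [-0.251, -0.087, 0.29]
```

apply_moves(targets=[[0,0,0,0.2,0.005],[0,0,0,0.2,0.005]])

```text
clock: 19.9
eef_pos: [0.5612, -0.0545, 0.1095]
orientation: [0.92, 0.391, 0.0, 0.0]
wrist_force: [-0.0, 0.2, 6.2]
width: 0.0128
```

```bash
python3 -c "
from h import *
st(3)
p,W,T,s=wrist('w8')"
```

```text
t 20.00 [ 0.5612 -0.0545  0.1095] phi 46.05 rot 58.98 w 0.0124 F [0.17 0.25 5.36] M [0.037 0.045 0.087] Mz [0.127, 0.099, 0.034] e6 [-0.116, -0.018, 0.228]
```

View pics/w8.png

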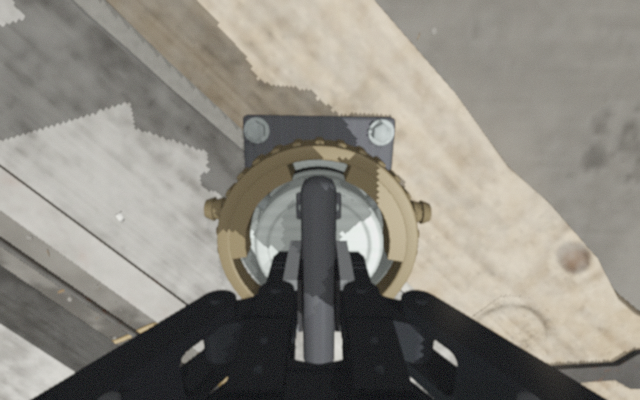

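The view shows a gap at (320,165), and the lugs are hidden under the ramps, so the cap has turned with the gripper. There is no bite yet.

apply_moves(targets=[[0,0,0,0.2,0.005],[0,0,0,0.2,0.005]])

```text
clock: 20.3
eef_pos: [0.5612, -0.0545, 0.1095]
orientation: [0.927, 0.375, 0.0, 0.0]
wrist_force: [1.0, 0.1, 4.9]
width: 0.0124
```

```bash
python3 -c "
from h import *
st(3)"
```

```text
t 20.40 [ 0.5612 -0.0545  0.1095] phi 44.02 rot 61.01 w 0.0124 F [0.55 0.09 4.99] M [ 0.104 -0.005  0.125] Mz [0.189, 0.114, 0.072] e6 [-0.096, -0.045, 0.256]
```

apply_moves(targets=[[0,0,0,0.2,0.005],[0,0,0,0.2,0.005]])

```text
clock: 20.65
eef_pos: [0.5612, -0.0545, 0.1095]
orientation: [0.934, 0.358, 0.0, 0.0]
wrist_force: [0.3, 0.6, 5.4]
width: 0.0123
```

```bash
python3 -c "
from h import *
st(3)"
```

```text
t 20.75 [ 0.5612 -0.0545  0.1094] phi 42.00 rot 63.03 w 0.0125 F [0.8  0.67 4.89] M [ 0.184 -0.075  0.152] Mz [0.191, 0.157, 0.109] e6 [-0.046, -0.048, 0.28]
```

apply_moves(targets=[[0,0,-0.0002,0,0.005],[0,0,-0.0001,0.1,0.005],[0,0,0,0.1,0.005]])

```text
clock: 21.12
eef_pos: [0.561, -0.0545, 0.1095]
orientation: [0.937, 0.35, -0.0, -0.0]
wrist_force: [1.9, 1.5, 0.3]
width: 0.0124
```

```bash
python3 -c "
from h import *
st(4)"
```

```text
t 21.27 [ 0.561  -0.0545  0.1095] phi 41.03 rot 64.00 w 0.0123 F [ 2.25  1.27 -0.3 ] M [ 0.173 -0.387  0.164] Mz [0.217, 0.182, 0.103, 0.153] e6 [0.121, 0.073, 0.23, 0.178]
```

apply_moves(targets=[[0,0,0.0001,0.2,0.005],[0,0,0.0001,0.2,0.005]])

```text
clock: 21.52
eef_pos: [0.561, -0.0545, 0.1094]
orientation: [0.943, 0.334, -0.0, -0.0]
wrist_force: [1.9, 0.4, 1.3]
width: 0.012
```

```bash
python3 -c "
from h import *
st(4)"
```

```text
t 21.68 [ 0.5609 -0.0545  0.1094] phi 39.02 rot 66.01 w 0.0122 F [1.75 0.47 0.29] M [ 0.194 -0.278  0.2  ] Mz [0.353, 0.173, 0.15, 0.121] e6 [0.082, 0.029, 0.332, 0.22]
```

apply_moves(targets=[[0,0,0.0001,0.2,0.005],[0,0,0,0.1,0.005]])

```text
clock: 21.92
eef_pos: [0.561, -0.0545, 0.1094]
orientation: [0.947, 0.321, -0.0, -0.0]
wrist_force: [2.9, 2.1, 0.2]
width: 0.013
```

```bash
python3 -c "
from h import *
st(4)"
```

```text
t 22.07 [ 0.561  -0.0545  0.1093] phi 37.53 rot 67.50 w 0.0124 F [2.06 1.4  0.35] M [ 0.282 -0.242  0.344] Mz [0.428, 0.329, 0.357, 0.261] e6 [0.355, 0.268, 0.397, 0.335]
```

apply_moves(targets=[[0,0,0.0001,0.06,0.005],[0,0,0,0.06,0.005]])

```text
clock: 22.32
eef_pos: [0.561, -0.0545, 0.1093]
orientation: [0.949, 0.317, -0.0, -0.0]
wrist_force: [1.3, 1.1, 0.4]
width: 0.0122
```

```bash
python3 -c "
from h import *
st(6)"
```

```text
t 22.57 [ 0.561  -0.0545  0.1093] phi 36.93 rot 68.10 w 0.0124 F [1.64 1.36 1.09] M [ 0.306 -0.156  0.365] Mz [0.458, 0.342, 0.36, 0.373, 0.347, 0.31] e6 [0.354, 0.316, 0.402, 0.372, 0.356, 0.35]
```

apply_moves(targets=[[0,0,-0.0001,0,0.005],[0,0,-0.0001,0,0.005]])

```text
clock: 22.82
eef_pos: [0.5609, -0.0545, 0.1093]
orientation: [0.949, 0.317, -0.0, -0.0]
wrist_force: [2.2, 0.8, -1.9]
width: 0.0123
```

```bash
python3 -c "
from h import *
st(6)
p,W,T,s=wrist('w9')"
```

```text
t 23.07 [ 0.561  -0.0545  0.1094] phi 36.93 rot 68.10 w 0.0124 F [ 2.34  1.43 -1.79] M [ 0.329 -0.265  0.342] Mz [0.344, 0.342, 0.327, 0.287, 0.374, 0.378] e6 [0.359, 0.36, 0.359, 0.36, 0.36, 0.361]
```

View pics/w9.png

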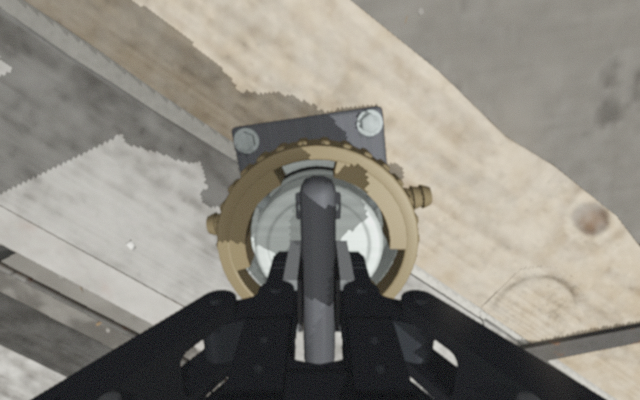

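apply_moves(targets=[[0,0,5e-05,0.1,0.005]])

```text
clock: 23.25
eef_pos: [0.561, -0.0545, 0.1093]
orientation: [0.95, 0.312, -0.0, -0.0]
wrist_force: [3.3, 1.8, -1.2]
width: 0.0123
```

```bash
python3 -c "
from h import *
st(6)"
```

```text
t 23.50 [ 0.561  -0.0545  0.1093] phi 36.43 rot 68.60 w 0.0122 F [ 2.4   1.33 -3.42] M [ 0.285 -0.33   0.373] Mz [0.516, 0.393, 0.317, 0.361, 0.306, 0.346] e6 [0.298, 0.27, 0.42, 0.37, 0.346, 0.337]
```

apply_moves(targets=[[0,0,0,0,0.012],[0,0,0,0,0.018],[0,0,0,0,0.03],[0,0,0,0,0.04],[0,0,0,0,0.04],[0,0,0,0,0.04]], squeeze=20)

```text
clock: 24.25
eef_pos: [0.561, -0.0545, 0.1095]
orientation: [0.95, 0.313, 0.0, 0.0]
wrist_force: [0.5, 0.7, 0.0]
width: 0.0403
```

```bash
python3 -c "
from h import *
st(3)
p,W,T,s=wrist('w10')"
```

```text
t 24.35 [ 0.561  -0.0545  0.1095] phi 36.43 rot 68.60 w 0.0400 F [ 0.32  0.22 -0.03] M [0.027 0.003 0.015] Mz [0.014, 0.039, -0.008] e6 [0.001, 0.001, 0.001]
```

View pics/w10.png

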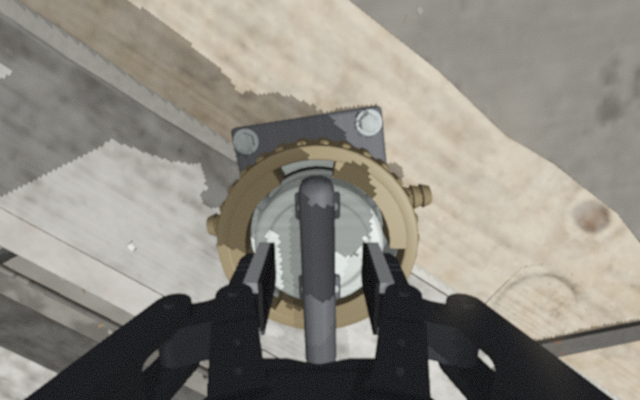

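apply_moves(targets=[[0,0,-0.02,0,0.04],[0,0,-0.04,0,0.06],[0,0,-0.04,0,0.085],[0,0,0,0,0.085],[0,0,0,0,0.085]])

```text
clock: 25.02
eef_pos: [0.5607, -0.0545, 0.2091]
orientation: [0.95, 0.313, -0.0, -0.0]
wrist_force: [0.0, 0.1, -0.9]
width: 0.0852
```

```bash
python3 - <<'E'
from h import *
p,W,T,s=wrist("w11"); print(s["clock"],s["eef_pos"],phi_of(s))
np.save("pics/w11W.npy",W)
print(capfit(W,(.561,-.0545),.108,.13))
W3=np.load("pics/w3W.npy")
for n,WW,c in (("grasp",W3,(.5585,.137)),("now",W,(.561,-.0545))):
    P=WW.reshape(-1,3); z0=.1 if n=="grasp" else .115
    m=(np.hypot(P[:,0]-c[0],P[:,1]-c[1])<.05)&(P[:,2]>z0)&(P[:,2]<z0+.02); Q=P[m]; Qc=Q[:,:2]-Q[:,:2].mean(0)
    u,ss,vt=np.linalg.svd(Qc,full_matrices=False); print(n,len(Q),Q.mean(0),"top",np.percentile(Q[:,2],80),"ang",np.degrees(np.arctan2(vt[0,1],vt[0,0]))%180)
    u,ss,vt=np.linalg.svd(Q-Q.mean(0),full_matrices=False); print(vt[0])
c,z,h,_=trapfit(W,[.561,-.054]); print(c,z,h)
E
```

```text
25.025 [ 0.56071186 -0.0544721   0.20907187] 36.43892815246755
(2350, ((0.5612763166427612, -0.05495519936084747), (0.08620379120111465, 0.013974475674331188), 37.848350524902344), np.float64(0.1207028837635406))
grasp 2180 [0.5560702  0.13870027 0.10422633] top 0.1053049073445657 ang 153.68072977902347
[ 0.8963278  -0.44336733  0.00467861]
now 2346 [ 0.56359592 -0.05319966  0.11958185] top 0.12071066741033415 ang 37.795818933755186
[-0.79019506 -0.61284414  0.00371941]
[ 0.56176511 -0.05389571] 0.08368200242320561 [36 42 37 40 37 39 40 37 20  0  0  0  0  0  0  0  0  0  0  0  0 17 43 36
 40 37 39 34 39 29 27 26 26 29 29 25 31 40 36 42]
```

View pics/w11.png

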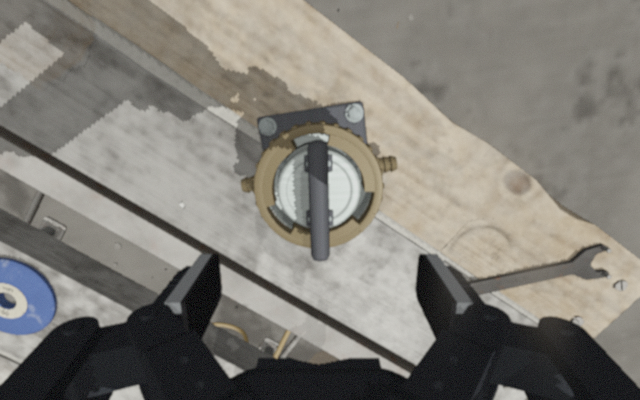

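```bash
python3 - <<'E'
from h import *
st(2)
from plant import finish_job
print(finish_job())
E
```

```text
t 25.12 [ 0.5602 -0.0544  0.2082] phi 36.44 rot 68.59 w 0.0847 F [-0.05 -0.02 -0.19] M [-0.007 -0.034 -0.043] Mz [-0.042, -0.043] e6 [0.0, -0.0]
the job is handed in; nothing more can be done
None
```

I refitted the strainer cap, tightened it clockwise to about hand-tight, let go and handed the job in at 25 s. The arm was about 100 mm above its release height and touching nothing.

**Fit:** I lowered the strainer into the pot with the lugs at the gap middles. The cap met the seal where expected, with the tool centre about 110 mm above the bench. I pressed with about 7 N at seating and up to about 9 N during the turn, and eased this to near zero by the end.

**Tightness:** The ramps bit at roughly 60–61° past the gap middles. The torque just after the last turn was about 0.35 N m above the drag, and settled lower once held, at about 0.25–0.3 N m.

**Last checks:**
- The wrist image shows the cap standing free at 67.3°, about 6.5–7° past the bite. It sits about 0.6 mm into the seal.
- The lugs are under the ramps and not in the gaps.
- The highest wrist force I saw was about 8 N.
- I never went near the surrounding items, but I did not take a final picture of all of them.

**Disagreements:**
- The gripper had turned 68.6° when I let go, so the cap lagged it by about 1.3° through slip or give in the pads.
- Torque readings scatter by about 0.04 N m, so the final value could be slightly below or above 0.3–0.35 N m. It is well clear of both loose (0.15) and crushed (0.6).

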